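# Find the high spot of a blower shaft in V-blocks

### The job

Slide the dial indicator gently down its post until its plunger bears on the brass collar of the shaft and the needle stands in the green sector, then let go of it. Next turn the shaft in its V-blocks to find where the needle climbs highest, and leave it there, released, with the collar's high spot under the plunger. Keep the needle out of the red, do not push hard on the shaft or lift it out of its V-blocks, keep off the plunger, and leave the other things alone.

Things in the scene. Friction and masses are not known exactly. Their poses are not given: they have to be found in the camera images.
- stand: Fixed stand. Origin on the table below the collar's middle; y along the shaft, x across. Base plate 150 x 265 x 8 mm (y -100 to +165). Two V-blocks (24 mm long in y, 56 mm wide, 85 mm tall, at y -85 and +50) carry the shaft, axis 80 mm above the table.
- post (a point): Foot, on the table, of the stand's fixed steel post, 18 mm thick, 253 mm tall, at the stand's y +140 mm; the indicator rides on it and reaches over the collar.
- shaft: Loose steel shaft, about 0.9 kg, 18 mm thick, in oiled V-blocks, held down only by weight and the plunger. Origin on its axis amid the collar; y along the axis, z towards the crank pin. Aluminium disc 48 mm wide at y +68 to +82, crank arm at y -111 to -103. Crank points up at the start. Friction holds it at any angle; turning takes 2 to 5 N at the crank.
- collar_mid (a point): Shaft's axis amid the brass collar. Collar 41 mm across, 30 mm wide, fixed on the shaft 3 mm off-centre in an unknown direction, different each time, unrelated to the crank; its high spot starts at least 1 rad from the top. Its top, under the plunger, is (pressed by it) 97 to 103 mm above the table and rises and falls once per turn.
- crank_grip (a point): Middle of the red crank sleeve: 14 mm thick, 46 mm long, parallel to the shaft, 35 mm from its axis, at the shaft's y -137 mm; spins freely on its pin, so a hand can hold it all the way round. Clear below and on both sides. At the start straight above the axis, 115 mm above the table.
- tab (a point): Grip point on the blue tab on top of the indicator: 14 mm thick along the stand's x, 30 mm wide along y. Tab top 16 mm above this point; free 30 mm below it on the -x side, the dial's edge begins about 28 mm below on the +x side. Moves only up and down with the indicator.
- carriage (a joint): How far the indicator is slid down its post, m (0 top, 0.075 bottom). Stays where left: about 10 N of friction (its weight, 3.6 N, helps down; the plunger's spring pushes up). While free, the plunger's tip is 150 mm minus this above the table.
- plunger: Steel plunger with an 8 mm ball tip hanging from the indicator over the collar. Origin at its lowest point. Pushed up into the indicator against a spring: 0.8 N at first touch, plus 0.2 N per mm; 18 mm of travel.
- needle (a joint): Black dial needle, rad: 0 with the plunger free, clockwise 0.25 rad per mm pushed in (4.5 at the end). Green sector 1.25 to 2.0 (5 to 8 mm), red 4.0 to 4.5. Dial 64 mm wide, faces the stand's +x and up at 45 degrees, a mark each mm; at 0 it points lower left seen from the front.
- spray: a closed white plastic bottle, 68 mm wide, 150 mm tall, standing; bystander, leave alone
- jar: a small glass jar with a brass-coloured lid, 56 mm wide, 70 mm tall; bystander, leave alone
- driver: a screwdriver with a green handle, 200 mm long, lying; bystander, leave alone
- wrench: a steel wrench, 180 mm long, lying; bystander, leave alone
- runner: a dark steel drawer runner, 300 x 42 x 11 mm, lying; bystander, leave alone
- tray: an open grey screw tray, 100 x 140 x 30 mm; bystander, leave alone
- pull: a loose brass drawer pull, 130 mm long, 26 mm tall; bystander, leave alone

How it is judged:
By the outcome, as a careful person would: the job done as asked, in the order asked, and still so for the second after the job is handed in, with the robot touching nothing.
It also fails if it takes over 64 s, if anything falls off the work surface, if the arm or the gripper's body presses on something with over 40 N, if the wrist force passes 120 N, or if a joint passes its speed limit or range.

### The arm

A 6-joint arm with a two-finger parallel gripper is mounted at the origin on the work surface. World frame = base frame: x ahead of the robot, y to its left, z up, the work surface at z = 0. Lengths are in m, angles in rad, forces in N, time in s.
With the tool pointing down it reaches from about 0.35 to 0.975 m from the base axis. Payload 4.9 kg.
Tool frame: the origin (TCP) lies midway between the tips of the shut fingers; the grasp point (between the pads) lies 19 mm behind it; z points along the fingers, y is the line along which they close (so a half turn about z gives the same grasp; the last joint's range is limited). The gripper opens to 85 mm and grips with 20 to 120 N. Pads are 22 mm wide; open, the fingers measure 114 mm over their backs; the gripper's body (76 mm by 85 mm) begins 54 mm behind the grasp point. The pads swing forward as they close: fully open they stand 13 mm farther back than shut.
Start: joints at [1.003, 0.053, 1.613, -0, 1.476, -0.119], TCP at [0.271, 0.563, 0.231] pointing down, gripper open.
Joint ranges: [-3.01, 3.01], [-1.01, 2.22], [0.06, 2.58], [-1.02, 4.17], [0.09, 2.62], [-3.14, 3.14]. Speed limits (rad/s): [2.57, 2.57, 3.14, 3.14, 3.14, 3.14].

### API

Orientations are given as a rotation vector (axis times angle).
In Python, from station import ctrl, optics, job gives the robot as it stands.
- The arm moves only by the shell command python3 -m jog 'ROWS' [OPENING] [FORCE]. ROWS is JSON, a list of rows, each a list of 2 entries, a list of its own where there are three numbers: the shift along the tool's x, y, z in m, then the turn, a rotation vector about the tool's x, y, z in rad. A call has 1 to 5 rows; each row is the pose to reach, as a shift and turn from the pose commanded when the call began, along the tool's axes at that moment; what a row does not reach only later rows make up. A row lasts 1/10 s, in which the tool goes at most 50 mm and 8.59 degrees, less where a joint would pass 70% of its speed; a pose out of reach is approached as far as the arm can. A call with a gripper value outside its range is refused whole. OPENING is the opening, from 0 (shut) to 1 (fully open), set as the call begins (- or left out, the last holds). The fingers move at their own pace and stop on an object; FORCE is the grip in N (left out, the last holds). Time passes only in rows, so rows that repeat a pose let the fingers close. It gives the time, the measured TCP pose, the force, the opening and the grip force at its end, in the units of the state.
- ctrl.get_obs(): the state, without advancing time (a new reading comes with each control period).
- optics.get_image(name): name is "side" or "top" or "wrist"; returns a dict with "image" (420x560x3 uint8, blue, green, red), "fx", "fy", "cx", "cy" (pixels), "rvec" (rotation vector, rad) and "tvec" (3), from world to camera coordinates, as OpenCV has them; the wrist camera has in their place "mount" (4x4, takes a point from camera to tool coordinates, whose origin is the TCP and whose axes are the flange's). Camera axes: x right, y down, z forward; pixel columns grow to the right and rows downward; lengths in m; the calibration is good to about 2 mm. A picture is of the moment at which its call begins: read the wrist's pose just before it. There is no depth.
- job.finish_job(): hands the job in; it is judged then, once.
The state is a dict: "t": time; "q": joint angles; "dq": joint speeds; "effort": joint torques, N m; "tool_pos": TCP position; "tool_rot": TCP orientation; "contact_force": force on the tool from outside, world axes, zero at the start; "wrist_torque": the same for the moment, N m; "opening": finger opening in m; "grip_force": force on a finger pad.
Only numpy, scipy, OpenCV 4.12 (cv2) and the standard library are available. Lean on these libraries where they do the work, as an engineer would, in place of code of your own. Each camera call takes 0.05 s, during which the arm holds its last target. There are 200 camera calls.

## Working session

There is one attempt and no reset: what is moved stays moved. The work goes in short steps, Python scripts to look and compute and a shell command to move; the robot and the scene stay as the last step left them, time stands still between calls to the robot, and variables do not carry over. Pictures are saved under pics/ and viewed, at most 10 in all, crops included, and the job is handed in when it is done.

```bash
mkdir -p pics; ls; cat > h.py <<'E'
from station import ctrl, optics, job
import numpy as np, cv2
from scipy.spatial.transform import Rotation as R
def cam(n):
    o=ctrl.get_obs(); d=optics.get_image(n)
    K=np.array([[d['fx'],0,d['cx']],[0,d['fy'],d['cy']],[0,0,1]])
    if n=='wrist':
        M=np.array(d['mount']); T=np.eye(4); T[:3,:3]=R.from_rotvec(o['tool_rot']).as_matrix(); T[:3,3]=o['tool_pos']
        W=np.linalg.inv(T@M); Rm,t=W[:3,:3],W[:3,3]
    else: Rm=R.from_rotvec(np.ravel(d['rvec'])).as_matrix(); t=np.ravel(d['tvec'])
    return d['image'],K,Rm,t
def ray(c,u,v):
    _,K,Rm,t=c; d=Rm.T@np.linalg.inv(K)@[u,v,1]; return -Rm.T@t,d/np.linalg.norm(d)
def onz(c,u,v,z):
    o,d=ray(c,u,v); return o+d*(z-o[2])/d[2]
def proj(c,p):
    _,K,Rm,t=c; q=K@(Rm@np.array(p)+t); return q[:2]/q[2]
def tri(rs):
    A=sum(np.eye(3)-np.outer(d,d) for o,d in rs); b=sum((np.eye(3)-np.outer(d,d))@o for o,d in rs); return np.linalg.solve(A,b)
E
python3 - <<'E'
from h import *
import pickle
C={n:cam(n) for n in('side','top')}
pickle.dump(C,open('c0.pkl','wb'))
for n in C: cv2.imwrite(f'pics/{n}0.png',C[n][0]); print(n,-C[n][2].T@C[n][3],C[n][1][0,0])
o=ctrl.get_obs(); print(o['tool_pos'],o['tool_rot'],o['t'])
print(R.from_rotvec(o['tool_rot']).as_matrix())
E
```

```text
pics
side [ 0.43799654 -1.20469442  0.83785129] 513.6943003203667
top [ 0.48721895 -0.09933591  1.39645187] 458.8477739653823
[0.27085702 0.56260003 0.23013266] [-6.98974631e-01 -3.06215277e+00  2.90369358e-03] 0.1
[[-9.00953046e-01  4.33915269e-01 -1.07111143e-03]
 [ 4.33916520e-01  9.00951566e-01 -1.65200831e-03]
 [ 2.48187894e-04 -1.95315486e-03 -9.99998062e-01]]
```

View pics/side0.png

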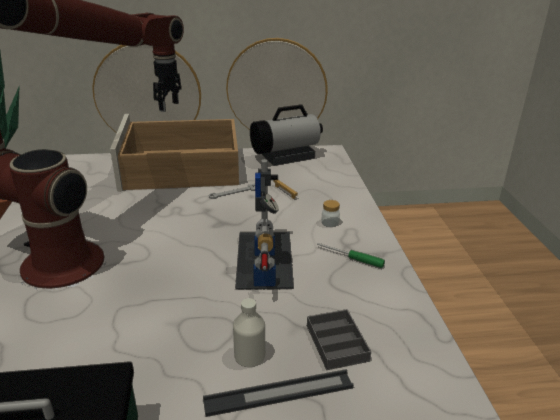

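View pics/top0.png

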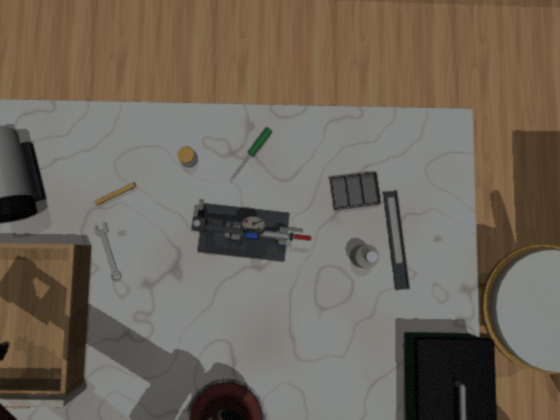

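The side view shows the stand at about (265,235), with the crank sleeve at (265,262) nearest the camera and the post at (263,175). In the top view the plate is at about (245,230), the red sleeve at (300,237), the blue tab at (252,236) and the spray bottle at (367,256). The shaft runs roughly along world y. Next I'll measure the coloured parts.

```bash
python3 - <<'E'
from h import *
import pickle
C=pickle.load(open('c0.pkl','rb'))
for n,(x0,y0,x1,y1) in dict(side=(215,155,315,300),top=(180,190,320,270)).items():
    im=C[n][0]; cv2.imwrite(f'pics/{n}z.png',cv2.resize(im[y0:y1,x0:x1],None,fx=4 if n=='side' else 5,fy=4 if n=='side' else 5,interpolation=cv2.INTER_CUBIC))
    hsv=cv2.cvtColor(im,cv2.COLOR_BGR2HSV)
    for nm,m in dict(red=((hsv[...,0]<8)|(hsv[...,0]>172))&(hsv[...,1]>150)&(hsv[...,2]>70),blue=(hsv[...,0]>100)&(hsv[...,0]<130)&(hsv[...,1]>120)).items():
        m=m.astype('uint8'); m[:y0]=0;m[y1:]=0;m[:,:x0]=0;m[:,x1:]=0
        k,l,s,c=cv2.connectedComponentsWithStats(m)
        for i in range(1,k):
            if s[i,4]>6: print(n,nm,s[i],c[i].round(1))
im=C['top'][0]; g=im.max(2); m=(g<75).astype('uint8'); m[:190]=0;m[270:]=0;m[:,:180]=0;m[:,310:]=0
k,l,s,c=cv2.connectedComponentsWithStats(m); i=1+s[1:,4].argmax()
ct=max(cv2.findContours((l==i).astype('uint8'),0,1)[0],key=cv2.contourArea)
r=cv2.minAreaRect(ct); b=cv2.boxPoints(r); print(r); print([onz(C['top'],*p,0.008)[:2].round(4) for p in b])
E
```

```text
side red [262 254   5  13  60] [264.  259.9]
side blue [255 173   6  24 126] [257.9 184.4]
side blue [254 236   6  20  54] [256.  247.2]
side blue [273 236   2   7   8] [273.8 238.8]
side blue [269 245   6  11  30] [272.3 251.5]
side blue [254 266  22  20 358] [264.3 277. ]
top red [295 235  15   5  44] [301.8 236.9]
top blue [245 231  13   9  87] [250.9 235.1]
((239.11080932617188, 231.3498077392578), (95.25578308105469, 49.253562927246094), 6.170175075531006)
[array([0.4865, 0.1222]), array([0.6348, 0.1113]), array([ 0.6089, -0.177 ]), array([ 0.4609, -0.1629])]
```

View pics/topz.png

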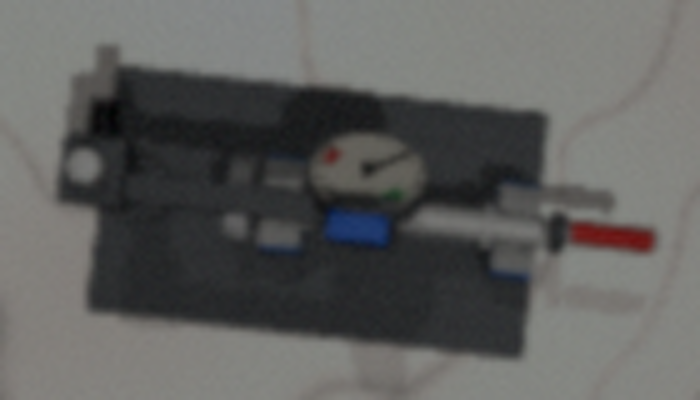

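View pics/sidez.png

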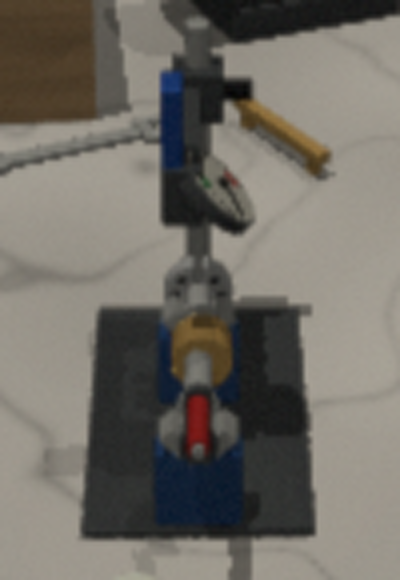

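The top crop shows the plate corners at crop (545,113), (522,355) and (88,308), the red sleeve at (612,237), the tab at (358,227) and the post top at (83,167). The side crop shows the tab on the left of the dial arm and the crank sleeve standing up and clear. Next is the stand frame.

```bash
cat > fr.py <<'E'
from h import *
import pickle
C=pickle.load(open('c0.pkl','rb'))
T,S=C['top'],C['side']
pts=np.array([onz(T,180+(u-2)/5,190+(v-2)/5,.008)[:2] for u,v in((545,113),(522,355),(88,308))]); loc=np.array([[.075,-.1],[-.075,-.1],[-.075,.165]])
post=onz(T,180+81/5,190+165/5,.253)[:2]
sl=tri([ray(T,301.8,236.9),ray(S,264,259.9)])
P=np.vstack([pts,post,sl[:2]]);L=np.vstack([loc,[0,.14],[0,-.137]])
pm,lm=P.mean(0),L.mean(0); U,_,Vt=np.linalg.svd((P-pm).T@(L-lm)); Rs=U@np.diag([1,np.linalg.det(U@Vt)])@Vt
o=pm-Rs@lm; yaw=np.arctan2(Rs[1,0],Rs[0,0])
def w(x,y,z): return np.r_[o+Rs@[x,y],z]
E
python3 - <<'E'
from fr import *
print('o',o,'yaw',yaw,'res mm',((P-(o+L@Rs.T))*1e3).round(1),'sleeve',sl)
print('tab tri',tri([ray(T,250.9,235.1),ray(S,257.9,184.4)]))
print('grip world',w(0,-.137,.115),'post',w(0,.14,0))
# tab top plane: guess tab top z; tab in top: find xy for z
for z in(.25,.28,.31): 
    p=onz(T,180+356/5,190+225/5,z); print(z,Rs.T@(p[:2]-o))
# side top of tab pixel (172/4+215,72/4+155)
d=ray(S,215+172/4,155+72/4); 
for yy in(-.03,-.015,0,.015):
    q=Rs.T@(d[0][:2]-o); dd=Rs.T@d[1][:2]; t=(yy-q[1])/dd[1]; print(yy,q[0]+dd[0]*t,d[0][2]+d[1][2]*t)
E
```

```text
o [ 0.54391849 -0.07101239] yaw -0.09024356304219057 res mm [[-1.4  2. ]
 [ 1.8  0.4]
 [ 1.4 -2.2]
 [-0.9 -0.5]
 [-0.9  0.4]] sleeve [ 0.53070261 -0.20709641  0.11741473]
tab tri [ 0.52875068 -0.06885654  0.24913708]
grip world [ 0.5315719  -0.20745491  0.115     ] post [0.55653545 0.06841792 0.        ]
0.25 [-1.56449560e-02  2.03628484e-05]
0.28 [-0.01664643 -0.00085203]
0.31 [-0.0176479  -0.00172442]
-0.03 -0.013840092756889452 0.29576420877816956
-0.015 -0.013982403519271326 0.28842955376472934
0 -0.014124714281653196 0.28109489875128935
0.015 -0.014267025044035068 0.27376024373784935
```

```bash
cat >> fr.py <<'E'
def go(p,Rt=None):
    "shift & turn in tool axes to put TCP at p with rotation Rt (from measured pose)"
    ob=ctrl.get_obs(); Rc=R.from_rotvec(ob['tool_rot']).as_matrix()
    s=Rc.T@(np.array(p)-ob['tool_pos'])
    t=np.zeros(3) if Rt is None else R.from_matrix(Rc.T@Rt).as_rotvec()
    print('shift',s.round(4),'turn',t.round(4)); return s,t
ex=np.array([np.cos(yaw),np.sin(yaw),0]); zd=np.array([0,0,-1.])
RA=np.c_[np.cross(ex,zd),ex,zd]      # tool y = stand +x
RB=np.c_[np.cross(-ex,zd),-ex,zd]
E
python3 - <<'E'
from fr import *
print(np.round(optics.get_image('wrist')['mount'],3))
print(ctrl.get_obs()['q'])
p=w(-.015,0,.36)
go(p,RA); go(p,RB); print(RA,p)
E
```

```text
[[ 0.    -0.957 -0.29   0.076]
 [ 1.     0.     0.001  0.   ]
 [-0.001 -0.29   0.957 -0.142]
 [ 0.     0.     0.     1.   ]]
[ 1.00299672e+00  5.32158971e-02  1.61397746e+00  1.35901975e-05
  1.47600860e+00 -1.18985701e-01]
shift [-0.5069 -0.458  -0.129 ] turn [-1.5000e-03  8.0000e-04  1.2122e+00]
shift [-0.5069 -0.458  -0.129 ] turn [-9.0000e-04 -1.7000e-03 -1.9294e+00]
[[ 0.09012112  0.99593081  0.        ]
 [ 0.99593081 -0.09012112  0.        ]
 [ 0.          0.         -1.        ]] [ 0.52897953 -0.06966057  0.36      ]
```

```bash
python3 -m jog '[[[0,0,-0.05],[0,0,0.1]],[[-0.03,-0.03,-0.085],[0,0,0.24]],[[-0.065,-0.06,-0.11],[0,0,0.38]],[[-0.1,-0.09,-0.13],[0,0,0.52]],[[-0.135,-0.12,-0.13],[0,0,0.66]]]' 0.5 30
python3 - <<'E'
from fr import *
go(w(-.015,0,.36),RA)
E
```

```text
t: 0.65
tool_pos: [0.3403, 0.3986, 0.3647]
tool_rot: [1.659, 2.666, 0.009]
contact_force: [0.7, 0.3, 1.0]
opening: 0.0428
grip_force: 0.0
shift [-0.5034 -0.0377  0.0038] turn [ 0.005  -0.0029  0.5479]
```

```bash
python3 -m jog '[[[-0.05,-0.004,0],[0,0,0.14]],[[-0.1,-0.008,0],[0,0,0.28]],[[-0.15,-0.012,0],[0,0,0.42]],[[-0.2,-0.015,0],[0,0,0.545]],[[-0.25,-0.019,0],[0,0,0.548]]]'
python3 - <<'E'
from fr import *
go(w(-.015,0,.36),RA)
E
```

```text
t: 1.15
tool_pos: [0.4338, 0.1657, 0.3609]
tool_rot: [2.317, 2.122, 0.0]
contact_force: [0.3, 0.1, 0.0]
opening: 0.0429
grip_force: 0.0
shift [-0.2261  0.1154  0.0009] turn [ 0.0003 -0.0001  0.0024]
```

```bash
python3 -m jog '[[[-0.044,0.023,0],[0,0,0]],[[-0.09,0.046,0],[0,0,0]],[[-0.135,0.069,0],[0,0,0]],[[-0.18,0.092,0],[0,0,0]],[[-0.226,0.115,0],[0,0,0]]]'
python3 -m jog '[[[0,0,0],[0,0,0]],[[0,0,0],[0,0,0]]]'
python3 - <<'E'
from fr import *
go(w(-.015,0,.36),RA)
c=cam('wrist'); cv2.imwrite('pics/w1.png',c[0]); pickle.dump(c,open('w1.pkl','wb'))
hsv=cv2.cvtColor(c[0],cv2.COLOR_BGR2HSV)
m=((hsv[...,0]>100)&(hsv[...,0]<130)&(hsv[...,1]>120)).astype('uint8')
k,l,s,q=cv2.connectedComponentsWithStats(m)
for i in range(1,k):
    if s[i,4]>100: print(s[i],q[i])
print(ctrl.get_obs()['q'])
E
```

```text
t: 1.65
tool_pos: [0.5276, -0.0658, 0.3609]
tool_rot: [-2.315, -2.123, -0.0]
contact_force: [0.6, 1.1, -0.2]
opening: 0.0428
grip_force: 0.0
t: 1.85
tool_pos: [0.5273, -0.0647, 0.3603]
tool_rot: [-2.316, -2.12, 0.001]
contact_force: [0.5, 0.1, 0.1]
opening: 0.0427
grip_force: 0.0
shift [-0.0048  0.0021  0.0003] turn [-0.0017 -0.0007  0.002 ]
[276 181  19  53 886] [285.16139955 207.90180587]
[-2.60597220e-01 -2.15367945e-01  1.65375925e+00  4.19788913e-04
  1.70426733e+00 -1.74099631e-01]
```

View pics/w1.png

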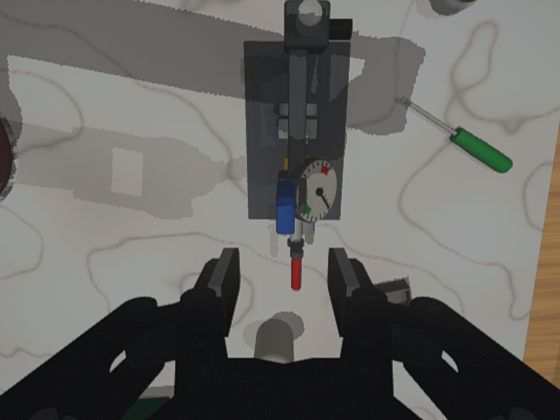

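The wrist picture shows the tab at (285,208) with its front top edge near row 234. The dial centre is at (320,193), with the needle pointing lower-left on the dial face (towards (328,208)), which is zero. Next I'll solve for the tab position.

```bash
python3 - <<'E'
from fr import *
c=pickle.load(open('w1.pkl','rb'))
ey=np.r_[Rs@[0,1],0]
a=ray(c,285.2,234.5); b=ray(S,258.,172.7)
p=tri([(a[0]+.015*ey,a[1]),(b[0]-.015*ey,b[1])])
print('tab top centre stand',Rs.T@(p[:2]-o),p[2])
for z in(.26,.275,.29):
    q=onz(c,285.2,234.5,z)[:2]; print(z,Rs.T@(q-o), Rs.T@(onz(c,296,288,.115)[:2]-o))
E
```

```text
tab top centre stand [-0.01591417  0.00086244] 0.2741594728786642
0.26 [-0.01748799 -0.01998756] [-0.00170502 -0.15826469]
0.275 [-0.01756455 -0.01380696] [-0.00170502 -0.15826469]
0.29 [-0.01764111 -0.00762637] [-0.00170502 -0.15826469]
```

```bash
python3 -m jog '[[[-0.005,0.001,0.02],[0,0,0]],[[-0.005,0.001,0.045],[0,0,0]],[[-0.005,0.001,0.07],[0,0,0]],[[-0.005,0.001,0.07],[0,0,0]]]'
python3 - <<'E'
from fr import *
go(w(-.0165,0,.244),RA)
c=cam('wrist'); hsv=cv2.cvtColor(c[0],cv2.COLOR_BGR2HSV)
m=((hsv[...,0]>100)&(hsv[...,0]<130)&(hsv[...,1]>120)).astype('uint8')
k,l,s,q=cv2.connectedComponentsWithStats(m);i=1+s[1:,4].argmax();print(s[i],q[i])
yb=s[i,1]+s[i,3]
xs=np.where(l[yb-4]==i)[0]; print(xs.min(),xs.max())
for u in(xs.min(),xs.max()+1):
  for z in (.274,): print(Rs.T@(onz(c,u,yb-3,z)[:2]-o))
E
```

```text
t: 2.3
tool_pos: [0.5258, -0.0667, 0.287]
tool_rot: [-2.308, -2.123, 0.006]
contact_force: [0.8, 0.4, -1.0]
opening: 0.0427
grip_force: 0.0
shift [-0.0027  0.0022  0.0429] turn [-0.007  -0.0015  0.0067]
[ 276  202   26   81 1914] [288.31765935 243.17136886]
276 300
[-0.02407431 -0.01267599]
[-0.01056316 -0.01252565]
```

```bash
python3 -m jog '[[[-0.002,0.002,0.02],[0,0,0]],[[-0.002,0.002,0.043],[0,0,0]],[[-0.002,0.002,0.043],[0,0,0]],[[-0.002,0.002,0.043],[0,0,0]]]'
python3 -m jog '[[[0,0,0],[0,0,0]],[[0,0,0],[0,0,0]],[[0,0,0],[0,0,0]],[[0,0,0],[0,0,0]],[[0,0,0],[0,0,0]]]' 0 30
python3 -m jog '[[[0,0,0],[0,0,0]],[[0,0,0],[0,0,0]],[[0,0,0],[0,0,0]]]'
python3 - <<'E'
from fr import *
c=cam('wrist');cv2.imwrite('pics/w2.png',c[0])
E
```

```text
t: 2.75
tool_pos: [0.5302, -0.0706, 0.2498]
tool_rot: [2.313, 2.124, 0.002]
contact_force: [0.8, 0.6, 0.8]
opening: 0.0427
grip_force: 0.0
t: 3.25
tool_pos: [0.5278, -0.0708, 0.2497]
tool_rot: [-2.313, -2.121, 0.005]
contact_force: [-10.4, 2.3, 4.7]
opening: 0.0134
grip_force: 33.8
t: 3.55
tool_pos: [0.5278, -0.0708, 0.2498]
tool_rot: [-2.313, -2.121, 0.005]
contact_force: [-11.8, 1.5, 5.0]
opening: 0.0133
grip_force: 33.8
```

View pics/w2.png

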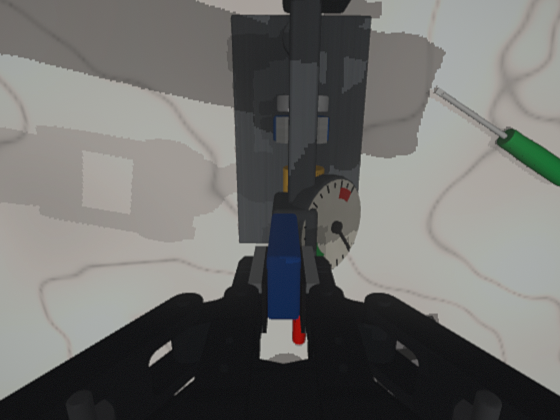

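The tab is gripped between the pads at (284,265). The dial is visible with its hub at (337,228), the needle at zero and the green sector near (320,252). I'll relax the side load and slide down in stages.

```bash
python3 -m jog '[[[0,-0.002,0.002],[0,0,0]],[[0,-0.002,0.006],[0,0,0]],[[0,-0.002,0.010],[0,0,0]],[[0,-0.002,0.014],[0,0,0]],[[0,-0.002,0.018],[0,0,0]]]'
python3 -m jog '[[[0,0,0.005],[0,0,0]],[[0,0,0.010],[0,0,0]],[[0,0,0.015],[0,0,0]],[[0,0,0.020],[0,0,0]],[[0,0,0.025],[0,0,0]]]'
python3 -m jog '[[[0,0,0.003],[0,0,0]],[[0,0,0.004],[0,0,0]],[[0,0,0.004],[0,0,0]]]'
cat > sh.py <<'E'
from fr import *
import sys
c=cam('wrist');t=cam('top'); pickle.dump((c,t),open(sys.argv[1]+'.pkl','wb'))
u,v,r=[int(a) for a in sys.argv[2:5]]
A=cv2.resize(c[0][v-r:v+r,u-r:u+r],(400,400),interpolation=2)
p=proj(t,w(.03,0,.2)).round().astype(int); B=cv2.resize(t[0][p[1]-20:p[1]+20,p[0]-20:p[0]+20],(400,400),interpolation=2)
cv2.imwrite('pics/'+sys.argv[1]+'.png',np.hstack([A,B]))
E
python3 sh.py n1 337 228 80
```

```text
t: 4.1
tool_pos: [0.5279, -0.0708, 0.233]
tool_rot: [2.315, 2.123, 0.001]
contact_force: [-4.9, 1.4, 6.4]
opening: 0.0131
grip_force: 33.8
t: 4.6
tool_pos: [0.5278, -0.0708, 0.2083]
tool_rot: [2.315, 2.123, 0.0]
contact_force: [-6.7, 2.6, 9.4]
opening: 0.0138
grip_force: 34.2
t: 4.9
tool_pos: [0.5279, -0.0708, 0.2042]
tool_rot: [2.315, 2.123, 0.0]
contact_force: [-6.0, 0.7, 7.7]
opening: 0.0134
grip_force: 34.0
```

View pics/n1.png

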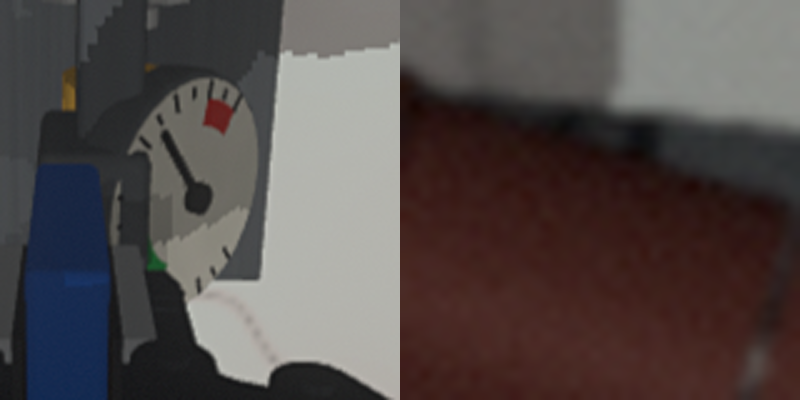

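The needle is already past the green: hub at crop (198,199), tip at (164,133), red at (218,115). So the carriage started partway down. I'll rectify the dial to read the angle.

```bash
cat > nd.py <<'E'
from fr import *
n=np.r_[Rs@[1,0],1]/np.sqrt(2); dl=np.r_[Rs@[0,-1],0]; dup=np.r_[Rs@[-1,0],1]/np.sqrt(2)  # left, up of dial
def ang(c,hub,q,z=.15):
    h=onz(c,*hub,z); o_,d=ray(c,*q); p=o_+d*(n@(h-o_))/(n@d)
    v=p-h; a=np.arctan2(v@dup,v@dl)   # angle above left, clockwise positive (left->up)
    return a, np.linalg.norm(v)*1e3
E
python3 - <<'E'
from nd import *
c1=pickle.load(open('w1.pkl','rb')); print('zero',ang(c1,(320,192),(328.5,208),.22))
c=pickle.load(open('n1.pkl','rb'))[0]
f=lambda u,v:(257+u/2.5,148+v/2.5)
for k,q in dict(needle=(164,133),red=(218,115),green=(155,258),t1=(227,252),t2=(212,270),t3=(198,285),k1=(145,143),k2=(160,117)).items(): print(k,ang(c,f(198,199),f(*q)))
E
```

```text
zero (np.float64(-0.6468802270091689), np.float64(22.92356005521012))
needle (np.float64(2.5086230292222846), np.float64(26.20279222320288))
red (np.float64(-2.8321479140915318), np.float64(22.417725981107278))
green (np.float64(0.9932225411308621), np.float64(20.380863810344422))
t1 (np.float64(-0.6538445133344768), np.float64(25.29866404531143))
t2 (np.float64(-0.35012199359706575), np.float64(24.752723107311084))
t3 (np.float64(-0.08620976996236622), np.float64(25.653147102453186))
k1 (np.float64(2.299787966718857), np.float64(30.24653945592925))
k2 (np.float64(2.5448272830432703), np.float64(30.760946723643656))
```

```bash
python3 -m jog '[[[0,0,-0.002],[0,0,0]],[[0,0,-0.004],[0,0,0]],[[0,0,-0.006],[0,0,0]],[[0,0,-0.008],[0,0,0]],[[0,0,-0.008],[0,0,0]]]'
python3 -m jog '[[[0,0,0],[0,0,0]],[[0,0,0],[0,0,0]]]'
```

```text
t: 5.5
tool_pos: [0.5278, -0.0708, 0.2078]
tool_rot: [-2.315, -2.123, -0.0]
contact_force: [6.0, 0.4, -10.8]
opening: 0.0134
grip_force: 31.5
t: 5.7
tool_pos: [0.5278, -0.0708, 0.2079]
tool_rot: [-2.315, -2.123, -0.0]
contact_force: [5.0, -1.2, -11.8]
opening: 0.0133
grip_force: 31.4
```

```bash
python3 -m jog '[[[0,0,-0.001],[0,0,0]],[[0,0,-0.002],[0,0,0]],[[0,0,-0.0027],[0,0,0]],[[0,0,-0.0027],[0,0,0]]]'
python3 -m jog '[[[0,0,0.001],[0,0,0]],[[0,0,0.002],[0,0,0]],[[0,0,0.0025],[0,0,0]],[[0,0,0.0025],[0,0,0]]]'
python3 - <<'E'
from nd import *
c=cam('wrist'); pickle.dump(c,open('n2.pkl','wb')); cv2.imwrite('pics/n2.png',cv2.resize(c[0][148:308,257:417],(400,400),interpolation=2))
E
```

```text
t: 6.1
tool_pos: [0.5277, -0.0708, 0.2106]
tool_rot: [-2.315, -2.123, 0.0]
contact_force: [4.5, -0.4, -10.9]
opening: 0.0134
grip_force: 31.4
t: 6.5
tool_pos: [0.5278, -0.0708, 0.2106]
tool_rot: [2.315, 2.124, 0.0]
contact_force: [-1.8, 0.6, 2.3]
opening: 0.0136
grip_force: 33.2
```

View pics/n2.png

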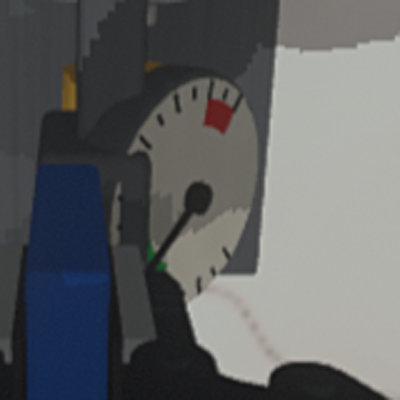

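The needle runs from hub (198,199) to tip (153,268), over the green patch at about 1.55 rad. I'll let go, rise and check.

```bash
python3 -m jog '[[[0,0,0],[0,0,0]],[[0,0,0],[0,0,0]],[[0,0,0],[0,0,0]],[[0,0,-0.01],[0,0,0]],[[0,0,-0.03],[0,0,0]]]' 0.5
python3 -m jog '[[[0,0,-0.03],[0,0,0]],[[0,0,-0.06],[0,0,0]],[[0,0,-0.09],[0,0,0]],[[0,0,-0.09],[0,0,0]],[[0,0,-0.09],[0,0,0]]]'
cat > read.py <<'E'
from nd import *
import sys
# needle by wrist cam: find dial ellipse (pale) and dark needle inside
def crop(c,name,z=.165,half=.045,s=8):
    # rectify dial face: map dial plane (left,up) to image; dial centre guess
    ctr=np.array(eval(sys.argv[2])) if len(sys.argv)>2 else np.r_[w(.027,0,z)]
    g=np.arange(-half,half,.09/400); X,Y=np.meshgrid(g,g)  # right, down
    P3=ctr[:,None,None]-dl[:,None,None]*X-dup[:,None,None]*Y
    _,K,Rm,t=c; q=np.einsum('ij,jkl->ikl',K@Rm,P3)+(K@t)[:,None,None]
    return cv2.remap(c[0],(q[0]/q[2]).astype('f4'),(q[1]/q[2]).astype('f4'),1)
if __name__=='__main__':
    nm=sys.argv[1]; c=cam('wrist'); t=cam('top'); pickle.dump((c,t),open(nm+'.pkl','wb'))
    cv2.imwrite('pics/'+nm+'.png',np.hstack([crop(c,nm),crop(t,nm)]))
E
python3 read.py r1
```

```text
t: 7.05
tool_pos: [0.5268, -0.0706, 0.2382]
tool_rot: [-2.313, -2.122, 0.003]
contact_force: [-0.2, 0.1, -1.0]
opening: 0.0427
grip_force: 0.0
t: 7.55
tool_pos: [0.5282, -0.071, 0.3307]
tool_rot: [2.313, 2.122, 0.002]
contact_force: [-0.5, -0.6, -0.6]
opening: 0.0426
grip_force: 0.0
```

View pics/r1.png

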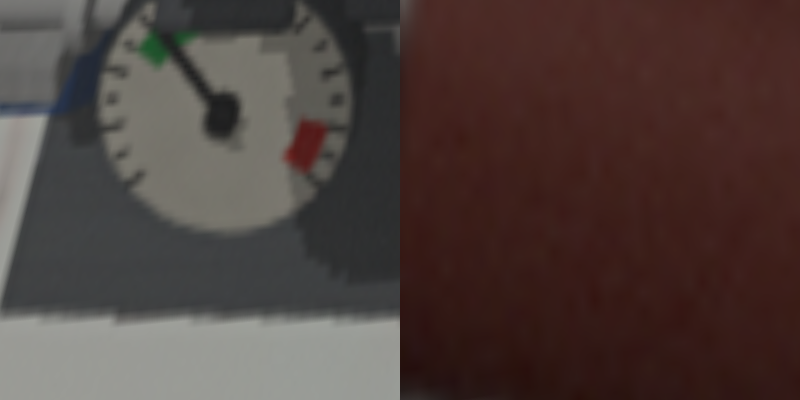

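The dial is clear and rectified: hub at (221,115), zero tick at (135,182), and the needle tip at (165,38) in mid-green, about 1.6 rad, after release. I'll use numeric needle reading from here and go to the crank.

```bash
cat > needle.py <<'E'
from nd import *
c1=pickle.load(open('w1.pkl','rb'))
HUB=tri([ray(T,253.4,223.8),ray(c1,320,192)])-[0,0,.0392]
def rect(c,ctr):
    g=(np.arange(400)-199.5)*.0002; X,Y=np.meshgrid(g,g)
    P3=ctr[:,None,None]-dl[:,None,None]*X-dup[:,None,None]*Y
    _,K,Rm,t=c; q=np.einsum('ij,jkl->ikl',K@Rm,P3)+(K@t)[:,None,None]
    return cv2.remap(c[0],(q[0]/q[2]).astype('f4'),(q[1]/q[2]).astype('f4'),2)
def needle(c,ctr=None,r0=45,r1=95):
    ctr=HUB if ctr is None else ctr
    g=cv2.GaussianBlur(rect(c,ctr).max(2).astype('f4'),(0,0),3)
    # refine the hub: darkest disc near the middle
    b=cv2.GaussianBlur(g,(0,0),10)[150:250,150:250]; v,u=np.unravel_index(b.argmin(),b.shape); hu,hv=u+150,v+150
    th=np.linspace(-np.pi,np.pi,720); rr=np.arange(r0,r1)
    mx=(hu-np.outer(np.cos(th),rr)).astype('f4'); my=(hv-np.outer(np.sin(th),rr)).astype('f4')
    p=cv2.remap(g,mx,my,1).mean(1)
    n_=(th+.66)%(2*np.pi); k=n_<4.6; i=np.where(k)[0][p[k].argmin()]
    wgt=np.clip(np.median(p)-p,0,None)*(np.abs(np.angle(np.exp(1j*(th-th[i]))))<.3)
    a=th[i]+ (wgt*np.angle(np.exp(1j*(th-th[i])))).sum()/wgt.sum()
    return round((a+.66)%(2*np.pi),3),(hu,hv),p.min().round(),np.median(p).round()
E
python3 - <<'E'
from needle import *
print(HUB,Rs.T@(HUB[:2]-o))
print(needle(pickle.load(open('r1.pkl','rb'))[0]), 'c0',needle(T,HUB+[0,0,.0392]),'w1',needle(c1,HUB+[0,0,.0392]))
print('spray',onz(T,367,256,.1))
a=np.radians(20); ey=np.r_[Rs@[0,1],0]; zt=ey*np.sin(a)+zd*np.cos(a); RC=np.c_[np.cross(ex,zt),ex,zt]
go(w(0,-.142,.195)+.017*zt,RC)
E
```

```text
[ 0.5599609  -0.07331321  0.15883944] [ 0.01618448 -0.00084569]
(np.float64(1.596), (np.int64(206), np.int64(194)), np.float32(38.0), np.float32(118.0)) c0 (np.float64(0.011), (np.int64(200), np.int64(208)), np.float32(64.0), np.float32(96.0)) w1 (np.float64(6.242), (np.int64(204), np.int64(196)), np.float32(41.0), np.float32(118.0))
spray [ 0.48055999 -0.39269594  0.1       ]
shift [-0.1351  0.0163  0.1489] turn [-0.0027  0.3487  0.0039]
```

```bash
python3 -m jog '[[[-0.045,0.005,0],[0,0.12,0]],[[-0.09,0.01,0],[0,0.25,0]],[[-0.135,0.016,0.04],[0,0.348,0]],[[-0.135,0.016,0.085],[0,0.348,0]],[[-0.135,0.016,0.13],[0,0.348,0]]]'
python3 -m jog '[[[0,0,0.01],[0,0,0]],[[0,0,0.015],[0,0,0]],[[0,0,0.015],[0,0,0]]]'
cat >> needle.py <<'E'
a_=np.radians(20); ey=np.r_[Rs@[0,1],0]; zt=ey*np.sin(a_)+zd*np.cos(a_); RC=np.c_[np.cross(ex,zt),ex,zt]
E
python3 - <<'E'
from needle import *
go(w(0,-.142,.115)+.017*zt,RC)
c=cam('wrist'); hsv=cv2.cvtColor(c[0],cv2.COLOR_BGR2HSV)
m=(((hsv[...,0]<8)|(hsv[...,0]>172))&(hsv[...,1]>150)&(hsv[...,2]>70)).astype('uint8')
k,l,s,q=cv2.connectedComponentsWithStats(m)
for i in range(1,k):
    if s[i,4]>100: print(s[i],q[i],Rs.T@(onz(c,*q[i],.120)[:2]-o))
print('top needle',needle(cam('top')))
E
```

```text
t: 8.15
tool_pos: [0.5309, -0.209, 0.1957]
tool_rot: [-2.128, -1.943, -0.373]
contact_force: [0.3, 0.4, -0.4]
opening: 0.0426
grip_force: 0.0
t: 8.45
tool_pos: [0.5332, -0.201, 0.1865]
tool_rot: [-2.124, -1.951, -0.374]
contact_force: [0.2, 0.8, -0.2]
opening: 0.0427
grip_force: 0.0
shift [-0.0352 -0.0012  0.0803] turn [-0.0006  0.0015  0.0056]
[313   0  14  17 107] [319.63551402   6.72897196] [0.02461788 0.0458095 ]
[ 272  227   19   65 1102] [280.76134301 259.06079855] [-0.00238415 -0.13537442]
top needle (np.float64(1.6), (np.int64(201), np.int64(200)), np.float32(75.0), np.float32(112.0))
```

```bash
python3 -m jog '[[[-0.009,-0.003,0.02],[0,0,0]],[[-0.018,-0.003,0.04],[0,0,0]],[[-0.027,-0.003,0.06],[0,0,0]],[[-0.035,-0.003,0.08],[0,0,0]],[[-0.035,-0.003,0.08],[0,0,0]]]'
python3 -m jog '[[[0,0,0],[0,0,0]],[[0,0,0],[0,0,0]]]'
python3 - <<'E'
from needle import *
go(w(-.0015,-.142,.115)+.017*zt,RC)
c=cam('wrist'); hsv=cv2.cvtColor(c[0],cv2.COLOR_BGR2HSV)
m=(((hsv[...,0]<8)|(hsv[...,0]>172))&(hsv[...,1]>150)&(hsv[...,2]>70)).astype('uint8')
k,l,s,q=cv2.connectedComponentsWithStats(m)
for i in range(1,k):
    if s[i,4]>100: print(s[i],q[i],Rs.T@(onz(c,*q[i],.120)[:2]-o))
p=ctrl.get_obs()['tool_pos']; print('tool stand',Rs.T@(p[:2]-o), ctrl.get_obs()['contact_force'])
E
```

```text
t: 9.05
tool_pos: [0.5286, -0.2063, 0.0973]
tool_rot: [-2.123, -1.948, -0.372]
contact_force: [-0.2, 0.3, -0.1]
opening: 0.0426
grip_force: 0.0
t: 9.25
tool_pos: [0.5305, -0.2077, 0.1008]
tool_rot: [-2.126, -1.953, -0.375]
contact_force: [0.5, -0.2, -0.3]
opening: 0.0427
grip_force: 0.0
shift [ 0.0005 -0.0005  0.002 ] turn [0.002  0.0032 0.0056]
[ 270  214   30  108 3102] [284.47001934 266.83784655] [-0.00231415 -0.13527115]
tool stand [-0.0011124  -0.13736201] [-0.34592901 -0.22489544  0.38454976]
```

```bash
python3 -m jog '[[[0,-0.001,0.001],[0,0,0]],[[0,-0.001,0.001],[0,0,0]]]'
python3 -m jog '[[[0,0,0],[0,0,0]],[[0,0,0],[0,0,0]],[[0,0,0],[0,0,0]],[[0,0,0],[0,0,0]],[[0,0,0],[0,0,0]]]' 0.12 20
python3 -m jog '[[[0,0,0],[0,0,0]],[[0,0,0],[0,0,0]]]' 0
python3 - <<'E'
from needle import *
ob=ctrl.get_obs(); print(ob['tool_pos'],Rs.T@(ob['tool_pos'][:2]-o)); print('needle',needle(cam('top')))
E
```

```text
t: 9.5
tool_pos: [0.5284, -0.2067, 0.0979]
tool_rot: [-2.125, -1.95, -0.374]
contact_force: [-0.5, 1.0, -0.7]
opening: 0.0431
grip_force: 0.0
t: 10.0
tool_pos: [0.5282, -0.2066, 0.0971]
tool_rot: [-2.125, -1.949, -0.374]
contact_force: [1.4, -0.1, -0.6]
opening: 0.0132
grip_force: 20.0
t: 10.2
tool_pos: [0.5282, -0.2066, 0.0971]
tool_rot: [-2.125, -1.949, -0.373]
contact_force: [1.1, -1.5, -0.6]
opening: 0.013
grip_force: 20.0
[ 0.52815996 -0.20659387  0.09711558] [-0.00347565 -0.13644995]
needle (np.float64(1.667), (np.int64(202), np.int64(201)), np.float32(74.0), np.float32(111.0))
```

```bash
python3 -m jog '[[[-0.0002,0.0049,0.0006],[0,0,0]],[[-0.0006,0.0097,0.0017],[0,0,0]],[[-0.0012,0.0142,0.0033],[0,0,0]],[[-0.002,0.0186,0.0055],[0,0,0]],[[-0.003,0.0225,0.0082],[0,0,0]]]'
python3 -m jog '[[[0,0,0],[0,0,0]],[[0,0,0],[0,0,0]]]'
cat > st.py <<'E'
from needle import *
P0=np.array([0.52816,-0.20659,0.09712])
n0=needle(cam('top'))
ob=ctrl.get_obs(); d=ob['tool_pos']-P0; xy=Rs.T@d[:2]*1e3; z=d[2]*1e3
print('t',ob['t'],'dx %.1f dy %.1f dz %.1f'%(*xy,z),'theta %.1f r %.1f'%(np.degrees(np.arctan2(xy[0],35+z)),np.hypot(xy[0],35+z)),'F stand',(Rs.T@ob['contact_force'][:2]).round(1),ob['contact_force'][2].round(1),'needle',n0)
E
python3 st.py
```

```text
t: 10.75
tool_pos: [0.5522, -0.2087, 0.0895]
tool_rot: [-2.125, -1.951, -0.376]
contact_force: [-0.4, -0.8, 5.1]
opening: 0.0134
grip_force: 20.4
t: 10.95
tool_pos: [0.5522, -0.2088, 0.0892]
tool_rot: [-2.126, -1.951, -0.377]
contact_force: [5.6, -0.2, 4.2]
opening: 0.0131
grip_force: 20.4
t 11.0 dx 24.0 dy -0.0 dz -7.8 theta 41.5 r 36.3 F stand [6.4 0.4] 3.6 needle (np.float64(1.38), (np.int64(201), np.int64(202)), np.float32(79.0), np.float32(111.0))
```

```bash
python3 -m jog '[[[0.001,-0.0039,-0.0027],[0,0,0]],[[0.0018,-0.0083,-0.0049],[0,0,0]],[[0.0024,-0.0128,-0.0065],[0,0,0]],[[0.0028,-0.0176,-0.0075],[0,0,0]],[[0.0028,-0.0225,-0.0077],[0,0,0]]]'
python3 st.py
python3 -m jog '[[[-0.0002,-0.0049,0.0004],[0,0,0]],[[-0.0005,-0.0097,0.0014],[0,0,0]],[[-0.001,-0.0142,0.003],[0,0,0]],[[-0.0018,-0.0186,0.0051],[0,0,0]],[[-0.0028,-0.0225,0.0078],[0,0,0]]]'
python3 -m jog '[[[0,0,0],[0,0,0]],[[0,0,0],[0,0,0]]]'
python3 st.py
```

```text
t: 11.5
tool_pos: [0.5279, -0.2066, 0.0967]
tool_rot: [-2.125, -1.95, -0.373]
contact_force: [2.7, 0.0, 2.7]
opening: 0.0135
grip_force: 20.3
t 11.55 dx -1.2 dy -0.0 dz -0.7 theta -2.0 r 34.3 F stand [ 0.6 -0.8] 4.2 needle (np.float64(1.634), (np.int64(202), np.int64(201)), np.float32(70.0), np.float32(111.0))
t: 12.05
tool_pos: [0.5052, -0.2043, 0.0878]
tool_rot: [-2.124, -1.948, -0.374]
contact_force: [4.7, 0.1, 1.0]
opening: 0.0131
grip_force: 20.5
t: 12.25
tool_pos: [0.5046, -0.2041, 0.0872]
tool_rot: [-2.123, -1.947, -0.371]
contact_force: [1.1, -0.4, -1.1]
opening: 0.0132
grip_force: 20.2
t 12.3 dx -23.6 dy 0.3 dz -9.8 theta -43.1 r 34.5 F stand [0.6 0.4] -2.1 needle (np.float64(2.231), (np.int64(203), np.int64(201)), np.float32(67.0), np.float32(110.0))
```

```bash
python3 -m jog '[[[-0.0013,-0.0035,0.0037],[0,0,0]],[[-0.0026,-0.0065,0.0072],[0,0,0]],[[-0.0041,-0.009,0.0113],[0,0,0]],[[-0.0056,-0.0108,0.0155],[0,0,0]],[[-0.0073,-0.012,0.0199],[0,0,0]]]'
python3 -m jog '[[[0,0,0],[0,0,0]],[[0,0,0],[0,0,0]]]'
python3 st.py
python3 -m jog '[[[-0.0017,-0.0005,0.0046],[0,0,0]],[[-0.0033,-0.0003,0.0091],[0,0,0]],[[-0.005,0.0005,0.0136],[0,0,0]],[[-0.0066,0.002,0.018],[0,0,0]],[[-0.0081,0.0042,0.0222],[0,0,0]]]'
python3 -m jog '[[[0,0,0],[0,0,0]],[[0,0,0],[0,0,0]]]'
python3 st.py
```

```text
t: 12.8
tool_pos: [0.4942, -0.2039, 0.0674]
tool_rot: [-2.126, -1.95, -0.375]
contact_force: [4.8, 0.9, 3.1]
opening: 0.0128
grip_force: 21.1
t: 13.0
tool_pos: [0.4937, -0.2038, 0.0663]
tool_rot: [-2.125, -1.949, -0.373]
contact_force: [6.3, -0.9, -0.8]
opening: 0.0133
grip_force: 20.9
t 13.05 dx -34.6 dy -0.3 dz -30.8 theta -83.1 r 34.8 F stand [4.8 0.9] -0.9 needle (np.float64(2.736), (np.int64(204), np.int64(200)), np.float32(68.0), np.float32(109.0))
t: 13.55
tool_pos: [0.4996, -0.205, 0.0449]
tool_rot: [-2.127, -1.951, -0.376]
contact_force: [6.4, -0.2, 6.9]
opening: 0.0133
grip_force: 20.9
t: 13.75
tool_pos: [0.4999, -0.205, 0.0445]
tool_rot: [-2.128, -1.952, -0.377]
contact_force: [9.0, -0.0, 1.5]
opening: 0.0133
grip_force: 20.5
t 13.8 dx -28.3 dy -1.0 dz -52.7 theta -122.0 r 33.3 F stand [ 8.8 -0.3] 2.0 needle (np.float64(2.78), (np.int64(204), np.int64(201)), np.float32(65.0), np.float32(109.0))
```

```bash
python3 -m jog '[[[-0.0014,0.0035,0.0038],[0,0,0]],[[-0.0026,0.0075,0.0072],[0,0,0]],[[-0.0037,0.0112,0.0102],[0,0,0]],[[-0.0046,0.0154,0.0126],[0,0,0]]]'
python3 -m jog '[[[0,0,0],[0,0,0]],[[0,0,0],[0,0,0]]]'
python3 st.py
python3 - <<'E'
from needle import *
print(needle(cam('top')),needle(cam('top')))
E
```

```text
t: 14.2
tool_pos: [0.5135, -0.2061, 0.031]
tool_rot: [-2.124, -1.95, -0.373]
contact_force: [0.1, -0.6, 8.9]
opening: 0.0129
grip_force: 20.8
t: 14.4
tool_pos: [0.514, -0.2062, 0.0308]
tool_rot: [-2.125, -1.951, -0.374]
contact_force: [4.1, -1.3, 4.6]
opening: 0.0135
grip_force: 20.5
t 14.45 dx -14.1 dy -0.8 dz -66.3 theta -155.7 r 34.3 F stand [ 4.3 -0.4] 4.3 needle (np.float64(2.679), (np.int64(205), np.int64(200)), np.float32(68.0), np.float32(109.0))
(np.float64(2.701), (np.int64(204), np.int64(200)), np.float32(69.0), np.float32(109.0)) (np.float64(2.679), (np.int64(205), np.int64(200)), np.float32(67.0), np.float32(110.0))
```

```bash
cat > fit.py <<'E'
import numpy as np
from scipy.optimize import least_squares
pts=np.array([[0,0,1.63],[24,-7.8,1.38],[-1.2,-.7,1.634],[-23.6,-9.8,2.231],[-34.6,-30.8,2.736],[-28.3,-52.7,2.78],[-14.1,-66.3,2.686]])
g=lambda p:np.hypot(pts[:,0]-p[0],pts[:,1]-p[1])-p[2]
s=least_squares(lambda p:np.r_[g(p),(p[2]-35)*2],[0,-35,35]).x; print('centre',s)
for C in(s,(0,-35,35)):
    th=np.arctan2(pts[:,0]-C[0],pts[:,1]-C[1]); th[th>2.5]-=2*np.pi
    h=lambda f:3*np.cos(f)+np.sqrt(24.5**2-9*np.sin(f)**2)-24.5
    for f in (lambda p:p[0]+.25*h(th-p[1])-pts[:,2],):
        r=min((least_squares(f,[2,k]) for k in(-1,-2,-3)),key=lambda r:r.cost); print('peak deg',np.degrees(r.x[1]),'A',r.x[0],'th',np.degrees(th).round(1),'res',r.fun.round(3))
    f=lambda p:p[0]+p[2]*h(th-p[1])-pts[:,2]
    r=least_squares(f,[2,-2,.25]);print('free gain',np.degrees(r.x[1]),r.x,r.fun.round(3))
E
python3 fit.py
```

```text
centre [  1.00672333 -34.80973609  34.96871677]
peak deg -120.6331425520163 A 2.069718603064927 th [  -1.7   40.4   -3.7  -44.5  -83.6 -121.4 -154.4] res [ 0.041 -0.024  0.059 -0.025 -0.084  0.04  -0.007]
free gain -119.55741206332328 [ 2.06098489 -2.08667049  0.25762191] [ 0.032 -0.051  0.051 -0.015 -0.066  0.053 -0.006]
peak deg -120.05117654252147 A 2.077143105631966 th [   0.    41.4   -2.   -43.1  -83.1 -122.  -155.7] res [ 0.037 -0.019  0.055 -0.028 -0.076  0.047 -0.015]
free gain -119.06104071495899 [ 2.06944212 -2.07800717  0.25711665] [ 0.029 -0.043  0.047 -0.019 -0.059  0.06  -0.015]
```

```bash
python3 -m jog '[[[0.0009,-0.0041,-0.0024],[0,0,0]],[[0.002,-0.0079,-0.0054],[0,0,0]],[[0.0032,-0.0112,-0.0088],[0,0,0]],[[0.0046,-0.0139,-0.0126],[0,0,0]],[[0.005,-0.0145,-0.0136],[0,0,0]]]'
python3 -m jog '[[[0,0,0],[0,0,0]],[[0,0,0],[0,0,0]]]'
python3 st.py
```

```text
t: 15.05
tool_pos: [0.4998, -0.2046, 0.0451]
tool_rot: [-2.127, -1.951, -0.376]
contact_force: [8.5, -0.9, 1.2]
opening: 0.0132
grip_force: 20.3
t: 15.25
tool_pos: [0.4998, -0.2046, 0.045]
tool_rot: [-2.127, -1.951, -0.375]
contact_force: [7.8, -0.9, 3.1]
opening: 0.0135
grip_force: 20.5
t 15.3 dx -28.4 dy -0.6 dz -52.1 theta -121.1 r 33.1 F stand [ 6.7 -1. ] 3.4 needle (np.float64(2.765), (np.int64(204), np.int64(200)), np.float32(64.0), np.float32(109.0))
```

```bash
python3 -m jog '[[[0,0.0012,0],[0,0,0]],[[0,0.0014,0],[0,0,0]]]'
python3 -m jog '[[[0,0,0],[0,0,0]],[[0,0,0],[0,0,0]],[[0,0,0],[0,0,0]],[[0,0,-0.02],[0,0,0]],[[0,0,-0.05],[0,0,0]]]' 0.5
python3 -m jog '[[[0,0,-0.04],[0,0,0]],[[0,0,-0.08],[0,0,0]],[[0,0,-0.12],[0,0,0]],[[0,0,-0.16],[0,0,0]],[[0,0,-0.2],[0,0,0]]]'
python3 - <<'E'
from needle import *
print('top needle',needle(cam('top')))
go([.5282,-.071,.3307],RA)
E
```

```text
t: 15.5
tool_pos: [0.5002, -0.2046, 0.0447]
tool_rot: [-2.125, -1.95, -0.372]
contact_force: [2.2, -1.8, 5.0]
opening: 0.0132
grip_force: 20.5
t: 16.0
tool_pos: [0.4963, -0.2193, 0.089]
tool_rot: [-2.119, -1.944, -0.37]
contact_force: [0.2, -0.7, 0.8]
opening: 0.0427
grip_force: 0.0
t: 16.5
tool_pos: [0.4921, -0.2891, 0.2802]
tool_rot: [-2.123, -1.948, -0.372]
contact_force: [1.1, -0.3, 0.2]
opening: 0.0425
grip_force: 0.0
top needle (np.float64(2.757), (np.int64(205), np.int64(200)), np.float32(66.0), np.float32(114.0))
shift [0.2251 0.0152 0.0346] turn [ 0.0065 -0.341   0.0043]
```

```bash
python3 -m jog '[[[0.045,0.003,-0.01],[0,-0.12,0]],[[0.09,0.006,-0.005],[0,-0.24,0]],[[0.135,0.009,0.01],[0,-0.341,0]],[[0.18,0.012,0.022],[0,-0.341,0]],[[0.225,0.015,0.034],[0,-0.341,0]]]'
python3 -m jog '[[[0,0,0],[0,0,0]],[[0,0,0],[0,0,0]],[[0,0,0],[0,0,0]]]'
python3 - <<'E'
from needle import *
c=cam('wrist'); v=[needle(c),needle(cam('wrist'))]; print(v, 'start w',needle(pickle.load(open('r1.pkl','rb'))[0]))
pk=v[0][0]; n0=1.596
h=lambda f:.25*(3*np.cos(f)+np.sqrt(24.5**2-9*np.sin(f)**2)-27.5)
f=np.linspace(.9,3.1,2000)
for e in(-.04,0,.04): print('high spot start angle',np.degrees(f[np.abs(h(f)-(n0-pk+e)).argmin()]))
cv2.imwrite('pics/fin.png',rect(c,HUB))
E
```

```text
t: 17.05
tool_pos: [0.5262, -0.0655, 0.3238]
tool_rot: [-2.31, -2.122, -0.007]
contact_force: [0.7, -1.1, -0.0]
opening: 0.0424
grip_force: 0.0
t: 17.35
tool_pos: [0.5266, -0.0689, 0.3234]
tool_rot: [-2.312, -2.119, -0.006]
contact_force: [0.3, 0.1, 0.4]
opening: 0.0427
grip_force: 0.0
[(np.float64(2.78), (np.int64(207), np.int64(195)), np.float32(41.0), np.float32(118.0)), (np.float64(2.792), (np.int64(207), np.int64(194)), np.float32(40.0), np.float32(119.0))] start w (np.float64(1.596), (np.int64(206), np.int64(194)), np.float32(38.0), np.float32(118.0))
high spot start angle 126.288611361977
high spot start angle 122.31602754981431
high spot start angle 118.53261439537367
```

View pics/fin.png

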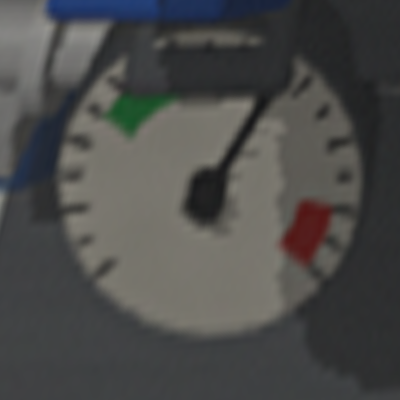

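The needle stands at about 2.79 rad, with its tip at (265,98), well short of the red. Two independent estimates put the high spot at 120–122° from the starting position, and the shaft has been turned about 120°. The arm is clear, so I'm handing in.

```bash
python3 -c "
from station import job
print(job.finish_job())"
```

```text
the job is handed in; nothing more can be done
None
```

The job is handed in: the needle stood mid-green (about 1.6 rad) when I released the indicator, after I overshot to about 3.2 rad and slid back up. I then turned the shaft about 120° and left it released, with the needle at its highest reading (about 2.8 rad, clear of the red) and the high spot under the plunger to within a few degrees; the hand-in gave no verdict.

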